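Park the craft iron on its pegged rest

TASK

The wax-painting session is over. Put the red wax block that was left on the iron rest into the wooden wax tray, then park the mint craft iron on the rest, nose pointing the same way as the pad's outline, with the holes in its ears over the two brass pegs and the sole fully home on the pad. Feel for the pegs and set the iron down gently, without dropping or slamming it, and leave the blue and green blocks on the board where they are.

Things in the scene. Friction and masses are not known exactly. Their poses are not given: they have to be found in the camera images.
- iron: Mint craft iron, black sole, 450 g, 92 mm tall, on the brown board. Origin: centre of the sole's underside, midway between the ear holes; x to the pointed nose, z up. Sole from 56 mm behind to 69 mm ahead, 70 mm wide. An aluminium ear each side: 54 (x) x 28 (y) mm, 12 to 20 mm above the sole's underside, with an upright through hole, 10.7 (x) x 14 (y) mm, at x = 0, y = +52 and -52 mm.
- iron_grip (a point): Centre of the iron's handle bar: bar 90 mm long (iron x), 24 mm wide (iron y), 22 mm tall; its centre is 81 mm above the sole's underside and 8 mm behind the origin. Free space of 40 mm under the bar.
- iron_nose (a point): Point of the sole's nose, 69 mm ahead of the iron's origin.
- rest: White iron rest, fixed, 180 x 150 x 22 mm, origin at the centre of its underside. On it a black iron-shaped pad pointing to +x, and two upright brass pegs at y = +52 and -52 mm, 8 mm wide, tips 30 mm above the pad (slightly bevelled). Both pegs stand on one stiff bar left anywhere from -11 to +11 mm along the rest's x; where is not reported: feel (or look) for it.
- rest_pad (a point): Centre of the pad's top face, 30 mm above the table, 77 mm wide; axes as the rest. The parked iron's origin is at this height, at y = 0, with the same heading, at the x of the peg bar. While the ears stand on the peg tips, the sole is 18 mm above the pad.
- red_block: Red wax block, 24 x 44 x 18 mm (x, y, z), 25 g, lying on the rest's pad between the pegs; origin at the centre of its underside.
- tray_in (a point): Centre of the inner floor of the fixed wooden wax tray, 5 mm above the table. Inside 140 x 180 mm (x, y), walls 5 mm thick, tops 30 mm above the table. Yellow and orange wax blocks (size as the red) lie in its far (+x) half; the near half is free. Tray and rest stand either side of the board, either way round.
- blue_block: Blue wax block, 24 x 44 x 18 mm (x, y, z), origin at the centre of its underside, to be left alone
- green_block: Green wax block, 24 x 44 x 18 mm (x, y, z), origin at the centre of its underside, to be left alone
Not all that is in view belongs to the job. What is meant by the iron is not orange, and is the larger of those in its own colour.

How it is judged:
By the outcome, as a careful person would: the job done as asked, in the order asked, and still so for the second after the job is handed in, with the robot touching nothing.
It also fails if it takes over 72 s, if anything falls off the work surface, if the arm or the gripper's body presses on something with over 40 N, if the wrist force passes 120 N, or if a joint passes its speed limit or range.

ROBOT

A 7-joint arm with a two-finger parallel gripper is mounted at the origin on the work surface. World frame = base frame: x ahead of the robot, y to its left, z up, the work surface at z = 0. Lengths are in m, angles in rad, forces in N, time in s.
With the tool pointing down it reaches from about 0.4 to 0.875 m from the base axis. Payload 6.5 kg.
Tool frame: the origin (TCP) lies on the centre line of the jaws, within the pads' length; the fingertips stand 17 mm ahead of it and the grasp point (between the pads) lies 2 mm behind it; z points along the fingers, y is the line along which they close (so a half turn about z gives the same grasp; the last joint's range is limited). The gripper opens to 88 mm and grips with 3 to 60 N. Pads are 18 mm wide; open, the fingers measure 123 mm over their backs; the gripper's body (75 mm by 187 mm) begins 45 mm behind the grasp point.
Start: joints at [-1.238, 0.536, -0.004, 1.538, 0.003, 1.067, -0.071], TCP at [0.252, 0.599, 0.256] pointing down, gripper open.
Joint ranges: [-2.7, 2.7], [-0.37, 2.16], [-1.27, 1.26], [0.24, 2.4], [-1.31, 4.45], [0.19, 1.91], [-2.76, 2.76]. Speed limits (rad/s): [2.39, 2.39, 3.14, 3.14, 3.14, 3.14, 3.14].

INTERFACE

Orientations are given as a unit quaternion [x, y, z, w].
In Python, from cell import manip, vision gives the robot as it stands.
- The arm moves only by the tool play_rows, never from a script. Its argument "deltas" is text: rows parted by semicolons, each of 7 numbers parted by spaces: the shift along the world's x, y, z scaled (see below), then the turn, a rotation vector about the world's x, y, z scaled (see below), then the closure, from -1 (fully open) to 1 (shut). A call has 1 to 10 rows; each row is the pose to reach, as a shift and turn from the pose commanded when the call began; what a row does not reach only later rows make up. The controller multiplies each number of a shift by 0.15 m and each number of a turn by pi/4 rad. A row lasts 1/10 s, in which the tool goes at most 50 mm and 8.59 degrees, less where a joint would pass 70% of its speed; a pose out of reach is approached as far as the arm can. A call with a number of a shift or a turn outside -1 to 1 is refused whole. A call with a gripper value outside its range is refused whole. The fingers move at their own pace and stop on an object; "squeeze" is the grip in N (left out, the last holds). Time passes only in rows, so rows that repeat a pose let the fingers close. It gives the time, the measured TCP pose, the force, the opening and the grip force at its end, in the units of the state.
- manip.get_state(): the state, without advancing time (a new reading comes with each control period).
- vision.snapshot(name): name is "scene" or "top" or "wrist"; returns a dict with "color" (384x512x3 uint8, red, green, blue), "mtx" (3x3 intrinsics, pixels), "view" (4x4, takes a point from world to camera coordinates); the wrist camera has in their place "T_tool_cam" (4x4, takes a point from camera to tool coordinates, whose origin is the TCP and whose axes are the flange's). Camera axes: x right, y up, looking along -z (the intrinsics and any distortion apply to the point x, -y, -z); pixel columns grow to the right and rows downward; lengths in m; the calibration is good to about 2 mm. The wrist camera is an equidistant fisheye: a pixel r from the principal point sees the ray r / f radians off the axis. A picture is of the moment at which its call begins: read the wrist's pose just before it. There is no depth.
- manip.job_done(): hands the job in; it is judged then, once.
The state is a dict: "t": time; "joint_positions": joint angles; "dq": joint speeds; "joint_torque": joint torques, N m; "tool_pos": TCP position; "tcp_rot": TCP orientation; "wrist_force": force on the tool from outside, world axes, zero at the start; "ft_torque": the same for the moment, N m; "width": finger opening in m; "grasp_force": force on a finger pad.
Only numpy, scipy, OpenCV 4.12 (cv2) and the standard library are available. Lean on these libraries where they do the work, as an engineer would, in place of code of your own. Each camera call takes 0.05 s, during which the arm holds its last target. There are 200 camera calls.

## Working session

There is one attempt and no reset: what is moved stays moved. The work goes in short steps, Python scripts to look and compute and a tool call to move; the robot and the scene stay as the last step left them, time stands still between calls to the robot, and variables do not carry over. Pictures are saved under pics/ and viewed, at most 10 in all, crops included, and the job is handed in when it is done.

Besides the shell and the picture viewer there is one more tool, called after ">>>" as name(argument=value, ...) on one line, values as JSON. play_rows: Moves the arm, as the interface text tells. Shifts and turns lie within -1 to 1; 1 stands for 0.15 m of shift or pi/4 rad of turn. Its arguments: {"type":"object","properties":{"deltas":{"type":"string"},"squeeze":{"type":"number"}},"required":["deltas"]}

```bash
mkdir -p pics
python3 - <<'E'
from cell import manip, vision
import cv2, numpy as np, pickle
s=manip.get_state(); print(s)
d={}
for n in ("scene","top"):
    r=vision.snapshot(n); d[n]=r
    print(n,r["mtx"].round(1).tolist(),r["view"].round(3).tolist(),[k for k in r])
    cv2.imwrite(f"pics/{n}0.png",cv2.resize(r["color"][:,:,::-1],(800,600),interpolation=cv2.INTER_CUBIC))
pickle.dump(d,open("d0.pkl","wb"))
E
```

```text
{'t': 0.0, 'joint_positions': array([-1.23818722,  0.53715958, -0.00443158,  1.53882811,  0.00259082,
        1.0672962 , -0.07120356]), 'dq': array([ 4.05424419e-04, -6.45242659e-06, -6.06552726e-04,  8.78184472e-04,
       -5.21778709e-04, -5.85181631e-04,  9.95229823e-04]), 'joint_torque': array([ 8.18105891e-04, -5.70979285e+01,  9.91383567e-01, -2.51613253e+01,
       -5.62059833e-02,  1.78568414e-02,  1.75806927e-04]), 'tool_pos': array([0.25220336, 0.59846343, 0.25486093]), 'tcp_rot': array([ 1.98057329e-01,  9.80190075e-01, -8.35810272e-04, -1.07937670e-04]), 'wrist_force': array([-0.3853173 , -0.23123603,  0.02866102]), 'ft_torque': array([-0.03065203, -0.00041627, -0.0083896 ]), 'grasp_force': 0.0, 'width': 0.08805038171474738}
scene [[454.1, 0.0, 258.1], [0.0, 454.1, 188.2], [0.0, 0.0, 1.0]] [[0.711, 0.703, -0.002, -0.315], [-0.45, 0.458, 0.767, 0.159], [0.54, -0.545, 0.642, -1.262], [0.0, 0.0, 0.0, 1.0]] ['color', 'mtx', 'view']
top [[457.1, 0.0, 264.3], [0.0, 457.1, 191.0], [0.0, 0.0, 1.0]] [[-0.007, -1.0, -0.008, 0.008], [0.986, -0.008, 0.168, -0.457], [-0.168, -0.007, 0.986, -1.052], [0.0, 0.0, 0.0, 1.0]] ['color', 'mtx', 'view']
```

View pics/top0.png

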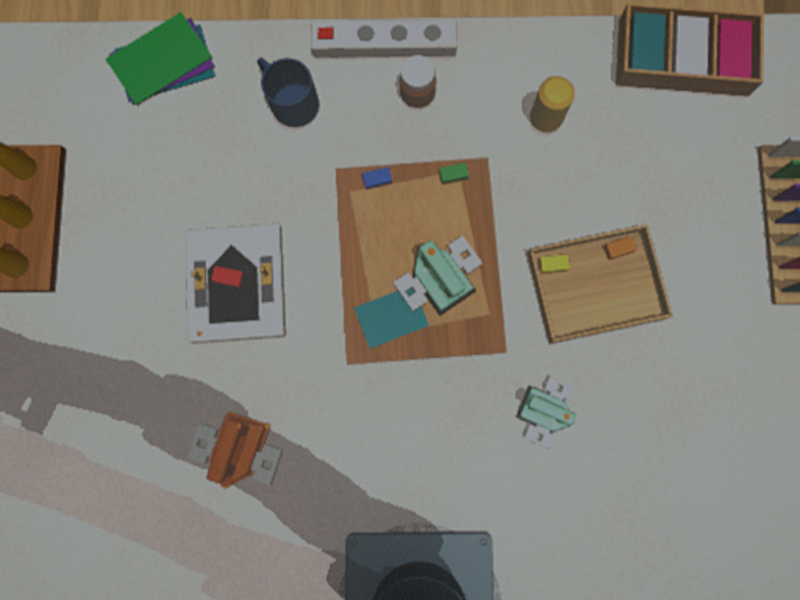

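View pics/scene0.png

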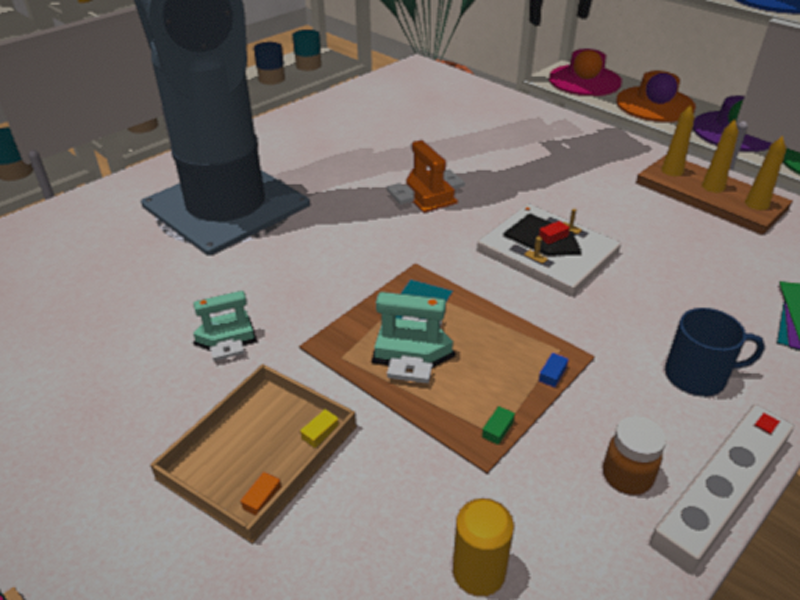

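The top view shows the rest on the left (pad nose up, about (232,247), red block at (227,277), pegs at (199,279) and (266,271)). The large mint iron is on the board at (443,275), nose up-left near (427,243), ears at (411,291) and (464,255). The tray is on the right, with its near half free.

```bash
cat > h.py <<'E'
import numpy as np, cv2
from cell import manip, vision
from scipy.spatial.transform import Rotation as R
def ray(r,uv):
    K=r["mtx"]; V=r["view"]; d=np.array([(uv[0]-K[0,2])/K[0,0],-(uv[1]-K[1,2])/K[1,1],-1.])
    return -V[:3,:3].T@V[:3,3], V[:3,:3].T@d
def onz(r,uv,z):
    o,d=ray(r,uv); return (o+d*(z-o[2])/d[2])[:3]
def wsnap():
    s=manip.get_state(); r=vision.snapshot("wrist")
    T=np.eye(4); T[:3,:3]=R.from_quat(s["tcp_rot"]).as_matrix(); T[:3,3]=s["tool_pos"]
    r["Twc"]=T@r["T_tool_cam"]; return r
def wonz(r,uv,z):
    K=r["mtx"]; p=np.array([(uv[0]-K[0,2])/K[0,0],(uv[1]-K[1,2])/K[1,1]]); th=np.hypot(*p)
    k=np.sin(th)/max(th,1e-9); d=r["Twc"][:3,:3]@np.array([p[0]*k,-p[1]*k,-np.cos(th)]); o=r["Twc"][:3,3]
    return o+d*(z-o[2])/d[2]
def wpix(r,P):
    c=r["Twc"][:3,:3].T@(np.array(P)-r["Twc"][:3,3]); c=np.array([c[0],-c[1],-c[2]])
    th=np.arctan2(np.hypot(c[0],c[1]),c[2]); n=c[:2]/np.hypot(c[0],c[1]); K=r["mtx"]
    return np.array([K[0,2]+K[0,0]*th*n[0],K[1,2]+K[1,1]*th*n[1]])
def mask(img,lo,hi):
    return cv2.inRange(cv2.cvtColor(img,cv2.COLOR_RGB2HSV),np.array(lo),np.array(hi))
def comps(m,amin):
    n,l,st,c=cv2.connectedComponentsWithStats(m); out=[]
    for i in range(1,n):
        if st[i,4]>=amin:
            rc=cv2.minAreaRect(np.argwhere(l==i)[:,::-1].astype(np.float32)); out.append((c[i],st[i,4],rc))
    return out
E
python3 - <<'E'
import pickle; from h import *
d=pickle.load(open("d0.pkl","rb")); r=d["top"]; f=lambda u,v,z: onz(r,(u/1.5625,v/1.5625),z).round(4)
P=lambda n,*a: print(n,f(*a))
for n,uv in dict(c1=(188,231),c2=(280,225),c3=(284,336),c4=(190,342)).items(): P("rest "+n,*uv,.022)
for n,uv in dict(n=(232,247),bl=(209,322),br=(258,319)).items(): P("pad "+n,*uv,.03)
P("pegs",199,279,.045);P("pegs",266,271,.045)
P("earL",411,291,.036);P("earR",464,255,.036);P("dot",432,252,.092)
for n,uv in dict(a=(529,249),b=(647,228),c=(669,316),d=(552,341)).items(): P("tray "+n,*uv,.03)
m=mask(r["color"],(0,150,120),(5,255,255))|mask(r["color"],(175,150,120),(180,255,255))
for c,a,rc in comps(m,20): print("red",onz(r,c,.048).round(4),a,[onz(r,p,.048)[:2].round(4).tolist() for p in cv2.boxPoints(rc)])
m=mask(r["color"],(70,40,80),(88,255,255))
for c,a,rc in comps(m,60): print("mint",c,a,onz(r,c,.08).round(4))
w=wsnap(); print(w["mtx"],w["T_tool_cam"].round(3));
E
```

```text
rest c1 [0.571  0.3598 0.022 ]
rest c2 [0.5795 0.2145 0.022 ]
rest c3 [0.403 0.204 0.022]
rest c4 [0.3948 0.3486 0.022 ]
pad n [0.5424 0.2871 0.03  ]
pad bl [0.4245 0.3182 0.03  ]
pad br [0.4286 0.243  0.03  ]
pegs [0.4889 0.3318 0.045 ]
pegs [0.5005 0.2296 0.045 ]
earL [0.4693 0.0079 0.036 ]
earR [ 0.5251 -0.0744  0.036 ]
dot [ 0.517  -0.0238  0.092 ]
tray a [ 0.5353 -0.176   0.03  ]
tray b [ 0.5673 -0.3612  0.03  ]
tray c [ 0.4283 -0.3862  0.03  ]
tray d [ 0.3913 -0.2061  0.03  ]
red [0.894  0.1443 0.048 ] 54 [[0.901, 0.1545], [0.9007, 0.1343], [0.887, 0.1341], [0.8873, 0.1543]]
red [0.4934 0.2896 0.048 ] 152 [[0.4873, 0.3116], [0.5079, 0.3084], [0.4992, 0.2671], [0.4787, 0.2705]]
mint [282.36285363 176.95325953] 813 [ 0.4827 -0.0372  0.08  ]
mint [348.91401869 262.07663551] 535 [ 0.2878 -0.1831  0.08  ]
[[297.31863964   0.         256.32106519]
 [  0.         297.31863964 195.96447541]
 [  0.           0.           1.        ]] [[-0.001  0.952  0.307  0.079]
 [ 1.     0.001 -0.    -0.001]
 [-0.     0.307 -0.952 -0.129]
 [ 0.     0.     0.     1.   ]]
```

>>> play_rows(deltas="0.8 -1 0 0 0 -0.88 -1;0.8 -1 0 0 0 -0.88 -1;0.8 -1 0 0 0 -0.88 -1;0.8 -1 0 0 0 -0.88 -1;0.8 -1 0 0 0 -0.88 -1;0.8 -1 0 0 0 -0.88 -1")

```text
t: 0.75
tool_pos: [0.3732, 0.4479, 0.2557]
tcp_rot: [0.52, 0.854, -0.0, 0.0]
wrist_force: [-0.5, 0.3, 0.7]
width: 0.0884
grasp_force: 0.0
```

>>> play_rows(deltas="0.8 -1 0 0 0 -0.88 -1;0.8 -1 0 0 0 -0.88 -1;0.8 -1 0 0 0 -0.88 -1;0.8 -1 0 0 0 -0.88 -1;0.8 -1 0 0 0 -0.88 -1;0.8 -1 0 0 0 -0.88 -1;0.8 -1 0 0 0 -0.88 -1")

```text
t: 1.45
tool_pos: [0.4912, 0.301, 0.2554]
tcp_rot: [0.775, 0.632, -0.0, -0.001]
wrist_force: [0.3, -0.0, -0.5]
width: 0.0879
grasp_force: 0.0
```

Run:
```python
from h import *
import pickle
s=manip.get_state(); print(s["t"],s["tool_pos"],s["tcp_rot"],s["joint_positions"].round(2))
w=wsnap(); pickle.dump(w,open("w1.pkl","wb"))
cv2.imwrite("pics/w1.png",cv2.resize(w["color"][:,:,::-1],(800,600),interpolation=cv2.INTER_CUBIC))
m=mask(w["color"],(0,150,100),(5,255,255))|mask(w["color"],(175,150,100),(180,255,255))
for c,a,rc in comps(m,100): print("red",wonz(w,c,.048).round(4),a,[wonz(w,p,.048)[:2].round(4).tolist() for p in cv2.boxPoints(rc)])
```

```text
1.45 [0.49117098 0.30097383 0.25535397] [ 7.75108395e-01  6.31828010e-01 -2.77771688e-04 -5.15229987e-04] [-0.92  0.43  0.38  1.76 -0.19  0.99 -0.67]
red [0.494  0.2751 0.048 ] 220 [[0.4843, 0.2895], [0.505, 0.2852], [0.5013, 0.2658], [0.4803, 0.2702]]
```

View pics/w1.png

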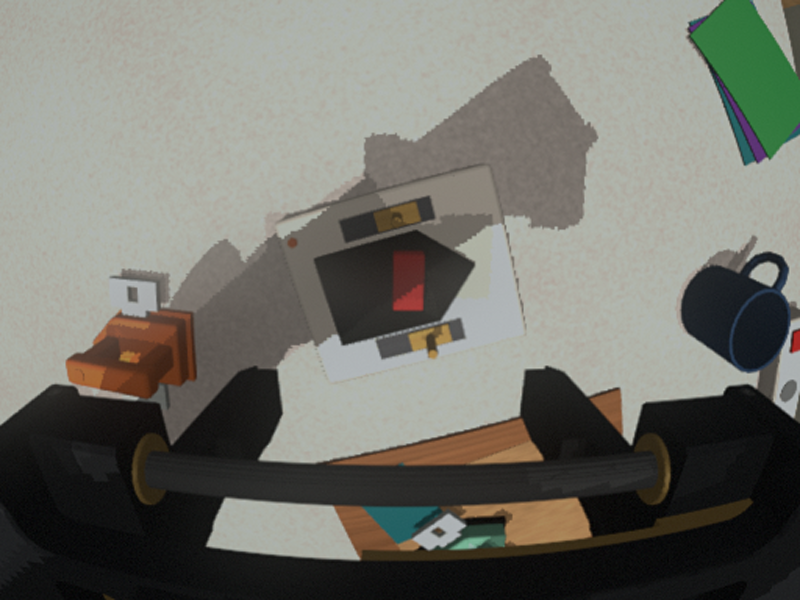

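The wrist view shows the rest between the fingers, the red block at (408,280), and the two brass bar plates at (397,216) and (431,338) in their slots.

Run:
```python
from h import *
import pickle
w=pickle.load(open("w1.pkl","rb")); 
m=mask(w["color"],(0,140,50),(6,255,255))|mask(w["color"],(173,140,50),(180,255,255))
for c,a,rc in comps(m,100): print("red",wonz(w,c,.048).round(4),a,[wonz(w,p,.048)[:2].round(4).tolist() for p in cv2.boxPoints(rc)])
f=lambda u,v,z: wonz(w,(u/1.5625,v/1.5625),z).round(4)
C=np.array([f(*p,.022) for p in [(275,218),(490,165),(525,330),(330,382)]]); print(C.tolist(),C.mean(0))
d=C[1]-C[0]+C[2]-C[3]; print("yaw",np.degrees(np.arctan2(d[1],d[0])))
print("padcorners",f(474,266,.03),f(315,260,.03),f(343,345,.03))
b=mask(w["color"],(12,110,60),(28,255,255)); b[:, :230]=0;b[:,300:]=0;b[:120]=0;b[235:]=0
for c,a,rc in comps(b,15): print("brass",c,a,wonz(w,c,.03).round(4),(np.array(cv2.boxPoints(rc))*1.5625).round(0).tolist())
cr=w["color"][100:250,170:345]; cv2.imwrite("pics/w1c.png",cv2.resize(cr[:,:,::-1],(700,600),interpolation=cv2.INTER_CUBIC))
```

```text
red [0.4971 0.3041 0.048 ] 239 [[0.4856, 0.2954], [0.4895, 0.314], [0.5109, 0.3096], [0.5073, 0.2909]]
red [0.4941 0.2752 0.048 ] 233 [[0.4843, 0.2895], [0.505, 0.2852], [0.5013, 0.2658], [0.4803, 0.2702]]
[[0.4008, 0.3562, 0.022], [0.5755, 0.3622, 0.022], [0.5839, 0.221, 0.022], [0.4092, 0.2073, 0.022]] [0.49235  0.286675 0.022   ]
yaw 3.227055148949983
padcorners [0.548  0.2868 0.03  ] [0.4264 0.3169 0.03  ] [0.4311 0.2425 0.03  ]
brass [253.88674033 138.2320442 ] 362 [0.4964 0.3373 0.03  ] [[373.0, 212.0], [415.0, 201.0], [420.0, 220.0], [378.0, 232.0]]
brass [274.83858268 215.17716535] 254 [0.5026 0.2358 0.03  ] [[408.0, 333.0], [447.0, 323.0], [451.0, 340.0], [412.0, 350.0]]
brass [276.26086957 225.82608696] 23 [0.5018 0.2208 0.03  ] [[428.0, 348.0], [434.0, 348.0], [434.0, 356.0], [428.0, 356.0]]
```

View pics/w1c.png

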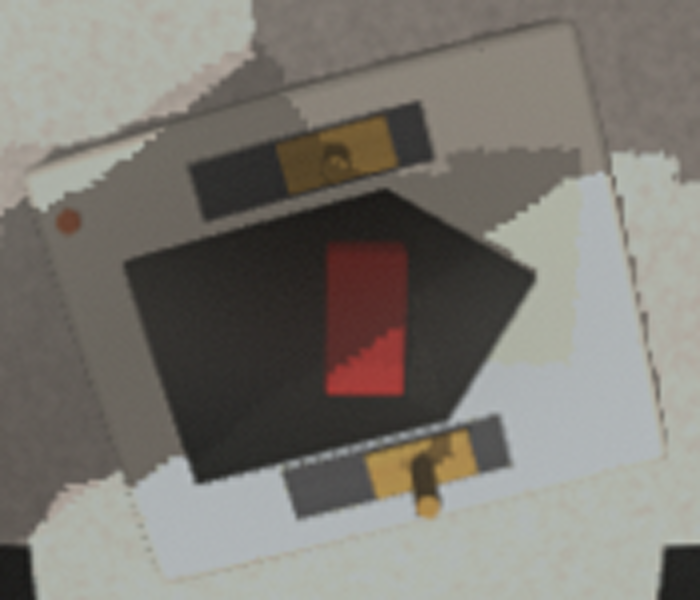

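>>> play_rows(deltas="0.017 -0.06 -0.5 0 0 0 -0.3;0.017 -0.06 -0.9 0 0 0 -0.3;0.017 -0.06 -0.9 0 0 0 -0.3;0.017 -0.06 -0.9 0 0 0 -0.3;0.017 -0.06 -0.9 0 0 0 -0.3")

```text
t: 2.0
tool_pos: [0.4947, 0.291, 0.1212]
tcp_rot: [0.776, 0.63, -0.0, -0.0]
wrist_force: [0.4, -0.8, 0.1]
width: 0.0572
grasp_force: 0.0
```

Run:
```python
from h import *
import pickle
w=pickle.load(open("w1.pkl","rb")); d=pickle.load(open("d0.pkl","rb"))
f=lambda u,v,z: wonz(w,(u/4+170-.4,v/4+100-.4),z)
s1=np.mean([f(*p,.022) for p in [(190,167),(420,102),(433,155),(207,220)]],0);p1=np.mean([f(*p,.022) for p in [(277,148),(390,118),(398,163),(290,195)]],0)
s2=np.mean([f(*p,.022) for p in [(285,470),(500,415),(512,463),(298,519)]],0);p2=np.mean([f(*p,.022) for p in [(366,455),(467,432),(478,472),(376,498)]],0)
print("slots",s1,s2,"mid",(s1+s2)/2,"plates",p1,p2,"mid",(p1+p2)/2)
print("tips",f(337,157,.06),f(428,507,.06))
print("pad",[f(*p,.03).round(4).tolist() for p in [(537,272),(387,190),(125,262),(198,483),(448,420)]])
r=d["scene"]["color"][115:195,300:400]; cv2.imwrite("pics/s1c.png",cv2.resize(r[:,:,::-1],(750,600),interpolation=cv2.INTER_CUBIC))
```

```text
slots [0.48812445 0.33618648 0.022     ] [0.49489267 0.2323925  0.022     ] mid [0.49150856 0.28428949 0.022     ] plates [0.49648153 0.33590628 0.022     ] [0.50261995 0.23182211 0.022     ] mid [0.49955074 0.28386419 0.022     ]
tips [0.49720979 0.34007012 0.06      ] [0.50257119 0.23331121 0.06      ]
pad [[0.5492, 0.29, 0.03], [0.5088, 0.3238, 0.03], [0.4259, 0.3187, 0.03], [0.4307, 0.2432, 0.03], [0.5137, 0.2482, 0.03]]
```

View pics/s1c.png

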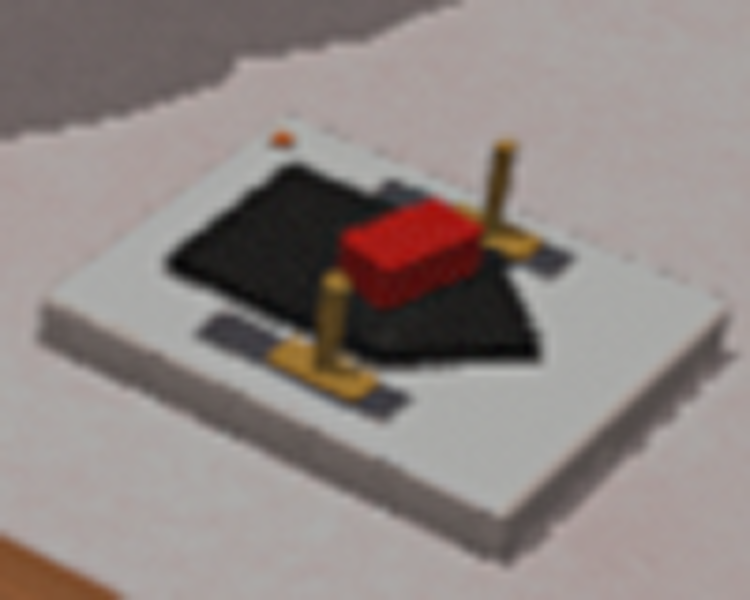

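The scene crop shows both brass pegs, tips at (505,145) and (337,278), with the plates shifted toward the pad's nose, so the bar sits about 8 mm ahead of centre.

>>> play_rows(deltas="0 0 -0.3 0 0 0 -0.3;0 0 -0.47 0 0 0 -0.3;0 0 -0.47 0 0 0 -0.3;0 0 -0.47 0 0 0 1;0 0 -0.47 0 0 0 1;0 0 -0.47 0 0 0 1;0 0 -0.47 0 0 0 1;0 0 -0.47 0 0 0 1", squeeze=12)

```text
t: 2.8
tool_pos: [0.4954, 0.2904, 0.0512]
tcp_rot: [0.777, 0.629, 0.001, -0.0]
wrist_force: [-0.9, -0.8, 7.1]
width: 0.0237
grasp_force: 12.0
```

Run:
```python
from h import *
import pickle
d=pickle.load(open("d0.pkl","rb")); r=d["scene"]
for p in [(505,145),(337,278)]: print(onz(r,(p[0]/7.5+299.6,p[1]/7.5+114.6),.06))
s=manip.get_state(); print(s["width"],s["grasp_force"])
```

```text
[0.49436066 0.33731617 0.06      ]
[0.50022988 0.23546248 0.06      ]
0.023729131441888877 12.001090496778488
```

>>> play_rows(deltas="0 0 0.15 0 0 0 1;0 0 0.4 0 0 0 1;0 0 0.7 0 0 0 1;0 0 1 0 0 0 1;0 -0.2 1 0 0 0 1;0 -0.5 1 0 0 0 1;0 -0.8 1 0 0 0 1;0 -1 1 0 0 0 1")

```text
t: 3.6
tool_pos: [0.4946, 0.1365, 0.2005]
tcp_rot: [0.778, 0.628, -0.0, 0.0]
wrist_force: [0.2, -1.4, -1.4]
width: 0.0239
grasp_force: 12.0
```

>>> play_rows(deltas="-0.05 -0.33 0 0 0 0.25 1;-0.1 -0.66 0 0 0 0.25 1;-0.15 -1 0 0 0 0.25 1;-0.15 -1 0 0 0 0.25 1")

```text
t: 4.0
tool_pos: [0.4709, -0.0171, 0.2006]
tcp_rot: [0.716, 0.698, -0.001, 0.001]
wrist_force: [-0.1, 0.9, -0.0]
width: 0.0235
grasp_force: 12.0
```

>>> play_rows(deltas="-0.05 -0.33 0 0 0 0.25 1;-0.1 -0.66 0 0 0 0.25 1;-0.14 -0.92 0 0 0 0.25 1;-0.14 -0.92 0 0 0 0.25 1")

```text
t: 4.4
tool_pos: [0.4501, -0.1539, 0.2008]
tcp_rot: [0.643, 0.766, -0.001, 0.001]
wrist_force: [-0.0, 0.9, -0.9]
width: 0.0242
grasp_force: 12.0
```

>>> play_rows(deltas="0 -0.33 0 0 0 0 1;0 -0.66 0 0 0 0 1;0 -0.93 0 0 0 0 1;0 -0.93 0 0 0 0 1;0 -0.93 0 0 0 0 1")

```text
t: 4.9
tool_pos: [0.4517, -0.2871, 0.2]
tcp_rot: [0.64, 0.768, 0.0, -0.0]
wrist_force: [0.4, 0.7, -0.3]
width: 0.0238
grasp_force: 12.0
```

Run:
```python
from h import *
import pickle
s=manip.get_state(); print(s["t"],s["tool_pos"],s["tcp_rot"],s["width"])
w=wsnap(); pickle.dump(w,open("w2.pkl","wb"))
cv2.imwrite("pics/w2.png",cv2.resize(w["color"][:,:,::-1],(800,600),interpolation=cv2.INTER_CUBIC))
```

```text
4.9 [ 0.45165787 -0.28712609  0.19999403] [ 6.40185059e-01  7.68220676e-01  6.75980983e-05 -2.81421376e-04] 0.023835592636649132
```

View pics/w2.png

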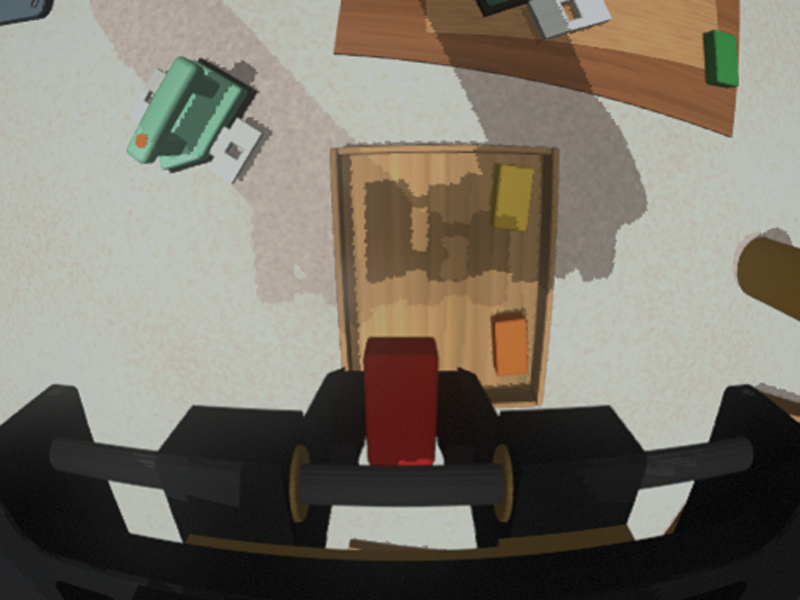

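The red block is held between the fingers at (400,400), square to the tray, and the tray's near half is empty.

Run:
```python
from h import *
import pickle
w=pickle.load(open("w2.pkl","rb"))
for p in [(333,150),(557,150),(543,403)]: print(wonz(w,(p[0]/1.5625,p[1]/1.5625),.03).round(4))
```

```text
[ 0.3943 -0.2099  0.03  ]
[ 0.5368 -0.1807  0.03  ]
[ 0.576  -0.3615  0.03  ]
```

>>> play_rows(deltas="0.03 -0.03 -0.3 0 0 0 1;0.03 -0.03 -0.6 0 0 0 1;0.03 -0.03 -0.85 0 0 0 1;0.03 -0.03 -1 0 0 0 1;0.03 -0.03 -1 0 0 0 1")

```text
t: 5.45
tool_pos: [0.4547, -0.2883, 0.0475]
tcp_rot: [0.639, 0.77, -0.0, -0.003]
wrist_force: [-0.4, -0.3, -0.8]
width: 0.0237
grasp_force: 12.0
```

>>> play_rows(deltas="0 0 -0.08 0 0 0 1;0 0 -0.15 0 0 0 1;0 0 -0.15 0 0 0 1;0 0 -0.15 0 0 0 0.3;0 0 -0.15 0 0 0 0.3;0 0 -0.15 0 0 0 0.3;0 0 0.1 0 0 0 0.3;0 0 0.4 0 0 0 0.3;0 0 0.8 0 0 0 -0.3;0 0 1 0 0 0 -1")

```text
t: 6.45
tool_pos: [0.4561, -0.2924, 0.2031]
tcp_rot: [0.64, 0.768, 0.0, 0.001]
wrist_force: [0.5, -0.5, -0.2]
width: 0.0448
grasp_force: 0.0
```

>>> play_rows(deltas="0.11 0.3 0.25 0 0 -0.74 -1;0.11 0.6 0.25 0 0 -0.74 -1;0.11 0.84 0.25 0 0 -0.74 -1;0.11 0.84 0.25 0 0 -0.74 -1;0.11 0.84 0.25 0 0 -0.74 -1")

```text
t: 6.95
tool_pos: [0.4727, -0.1644, 0.2381]
tcp_rot: [0.833, 0.554, 0.0, -0.0]
wrist_force: [-0.4, -0.2, 0.2]
width: 0.0849
grasp_force: 0.0
```

>>> play_rows(deltas="0.11 0.3 0.25 0 0 -0.74 -1;0.11 0.6 0.25 0 0 -0.74 -1;0.11 0.84 0.25 0 0 -0.74 -1;0.11 0.84 0.25 0 0 -0.74 -1;0.11 0.84 0.25 0 0 -0.74 -1;0.11 0.84 0.25 0 0 -0.74 -1")

```text
t: 7.55
tool_pos: [0.489, -0.0409, 0.2754]
tcp_rot: [0.956, 0.292, 0.0, 0.0]
wrist_force: [0.2, -0.3, 0.5]
width: 0.0882
grasp_force: 0.0
```

Run:
```python
from h import *
import pickle
s=manip.get_state(); print(s["t"],s["tool_pos"],s["tcp_rot"],s["joint_positions"].round(2))
w=wsnap(); pickle.dump(w,open("w3.pkl","wb"))
r=vision.snapshot("top"); pickle.dump(r,open("t3.pkl","wb"))
a=cv2.resize(w["color"][:,:,::-1],(600,450),interpolation=cv2.INTER_CUBIC)
b=cv2.resize(r["color"][140:230,330:440,::-1],(200,164))
cv2.imwrite("pics/w3.png",np.hstack([a,cv2.copyMakeBorder(b,0,286,0,0,cv2.BORDER_CONSTANT)]))
```

```text
7.55 [ 0.48903367 -0.04092199  0.27539034] [9.56415375e-01 2.92009432e-01 5.03821205e-05 3.46168702e-04] [-0.58  0.28  0.69  1.96 -0.21  0.97 -0.77]
```

View pics/w3.png

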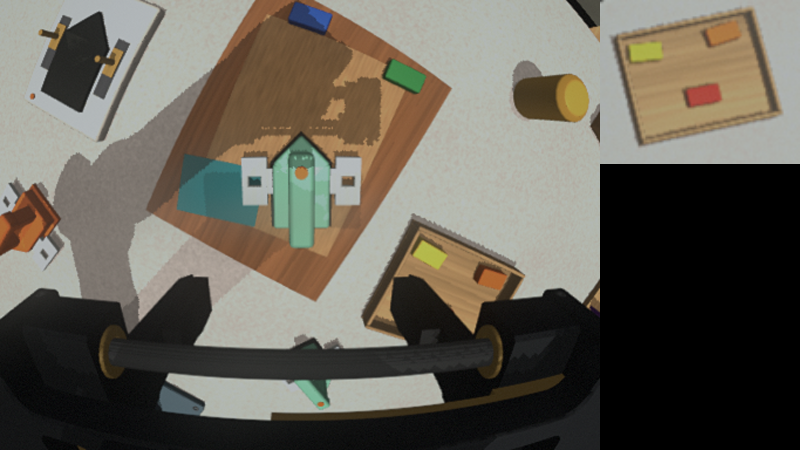

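Red lies in the tray's near half in the inset. The iron is square in the wrist view, with its ear holes at (255,181) and (348,181) and its handle along column 301.

Run:
```python
from h import *
import pickle
w=pickle.load(open("w3.pkl","rb"));k=512/600
g=cv2.cvtColor(w["color"],cv2.COLOR_RGB2HSV)
# ear masks: bright low saturation near ears; hole = inside contour
m=((g[...,1]<45)&(g[...,2]>110)).astype(np.uint8)*255
H=[]
for x0,x1 in((200,237),(277,312)):
    s=m[128:180,x0:x1]; cs,h=cv2.findContours(s,cv2.RETR_CCOMP,cv2.CHAIN_APPROX_NONE)
    for c,hh in zip(cs,h[0]):
        if cv2.contourArea(c)>15:
            M=cv2.moments(c); u=np.array([M['m10']/M['m00']+x0,M['m01']/M['m00']+128]); print("hole" if hh[3]>=0 else "ear",u,cv2.contourArea(c),cv2.boundingRect(c))
            if hh[3]>=0: H.append(u)
if len(H)!=2: H=[np.array((255*k,181*k)),np.array((348*k,181*k))]
for z in(.02,.026,.032):
    a,b=[wonz(w,u,z) for u in H]; d=a-b; print(z,a,b,(a+b)/2,"len",np.hypot(*d[:2]),"yaw",np.degrees(np.arctan2(-d[0],d[1])))
mm=mask(w["color"],(70,40,60),(88,255,255))
# bar edges on rows below the body (rear overhang)
for v in(195,202,208):
    c=np.where(mm[v,230:290])[0]+230
    for z in (.092,.098):
        a,b=wonz(w,(c[0]-.5,v),z),wonz(w,(c[-1]+.5,v),z); print(v,z,c[0],c[-1],((a+b)/2).round(4),np.hypot(*(a-b)[:2]))
dot=mask(w["color"],(5,150,100),(16,255,255))[120:170,240:275]
for c,a,rc in comps(dot,5): print("dot",wonz(w,c+(240,120),.096))
```

```text
ear [218.23043944 153.99607003] 933.0 (6, 6, 27, 42)
hole [216.75862069 154.48932677] 101.5 (11, 22, 13, 10)
ear [294.97225206 153.87987827] 931.0 (4, 5, 27, 42)
hole [296.56747967 154.1300813 ] 102.5 (14, 21, 13, 11)
0.02 [0.4716738  0.00806456 0.02      ] [ 0.53062988 -0.07873216  0.02      ] [ 0.50115184 -0.0353338   0.02      ] len 0.10492612001691314 yaw 34.18603598571103
0.026 [0.47298906 0.00797302 0.026     ] [ 0.53102429 -0.07746802  0.026     ] [ 0.50200667 -0.0347475   0.026     ] len 0.10328726436435684 yaw 34.18603598571102
0.032 [0.47430431 0.00788147 0.032     ] [ 0.5314187  -0.07620388  0.032     ] [ 0.5028615  -0.03416121  0.032     ] len 0.10164840871180067 yaw 34.18603598571108
195 0.092 248 266 [ 0.4738 -0.0541  0.092 ] 0.020944816275481927
195 0.098 248 266 [ 0.4753 -0.053   0.098 ] 0.020542217283522037
202 0.092 248 266 [ 0.467  -0.0586  0.092 ] 0.021107821196211234
202 0.098 248 266 [ 0.4687 -0.0575  0.098 ] 0.02070208894130425
208 0.092 248 266 [ 0.4611 -0.0626  0.092 ] 0.021255913132758923
208 0.098 248 266 [ 0.4629 -0.0614  0.098 ] 0.020847334270673003
dot [ 0.51828618 -0.02368692  0.096     ]
```

>>> play_rows(deltas="0.039 0.009 -0.33 0 0 0.005 -1;0.039 0.009 -0.66 0 0 0.005 -1;0.039 0.009 -0.9 0 0 0.005 -1;0.039 0.009 -1 0 0 0.005 -1;0.039 0.009 -1 0 0 0.005 -1")

```text
t: 8.15
tool_pos: [0.4932, -0.0398, 0.1232]
tcp_rot: [0.956, 0.293, -0.002, -0.0]
wrist_force: [-0.4, -0.2, -0.2]
width: 0.0883
grasp_force: 0.0
```

>>> play_rows(deltas="0 0 -0.15 0 0 0 -1;0 0 -0.276 0 0 0 -1;0 0 -0.276 0 0 0 -1;0 0 -0.276 0 0 0 0.3;0 0 -0.276 0 0 0 1;0 0 -0.276 0 0 0 1;0 0 -0.276 0 0 0 1;0 0 -0.276 0 0 0 1;0 0 -0.276 0 0 0 1;0 0 -0.276 0 0 0 1", squeeze=40)

```text
t: 9.15
tool_pos: [0.4948, -0.0386, 0.0838]
tcp_rot: [0.956, 0.293, -0.0, 0.0]
wrist_force: [0.3, -0.3, 0.6]
width: 0.0343
grasp_force: 0.0
```

>>> play_rows(deltas="0 0 0.05 0 0 0 1;0 0 0.1 0 0 0 1;0 0 0.25 0 0 0 1;0 0 0.5 0 0 0 1;0 0 0.75 0 0 0 1;0 0 1 0 0 0 1;0 0 1 0 0 0 1;0 0 1 0 0 0 1")

```text
t: 9.95
tool_pos: [0.4945, -0.0383, 0.2339]
tcp_rot: [0.956, 0.293, 0.0, -0.0]
wrist_force: [-0.0, 0.5, -4.5]
width: 0.0238
grasp_force: 40.0
```

Run:
```python
from h import *
import pickle
s=manip.get_state(); print(s["t"],s["tool_pos"],s["tcp_rot"],s["wrist_force"],s["ft_torque"])
w=wsnap(); pickle.dump(w,open("w4.pkl","wb"))
a=cv2.resize(w["color"][:,:,::-1],(800,600),interpolation=cv2.INTER_CUBIC); cv2.imwrite("pics/w4.png",a)
```

```text
9.95 [ 0.4944867  -0.03829838  0.23390715] [ 9.56046068e-01  2.93216136e-01  3.36108802e-04 -3.16733485e-04] [-0.01910413  0.50656482 -4.48829022] [-0.0463838   0.16002136  0.03405829]
```

View pics/w4.png

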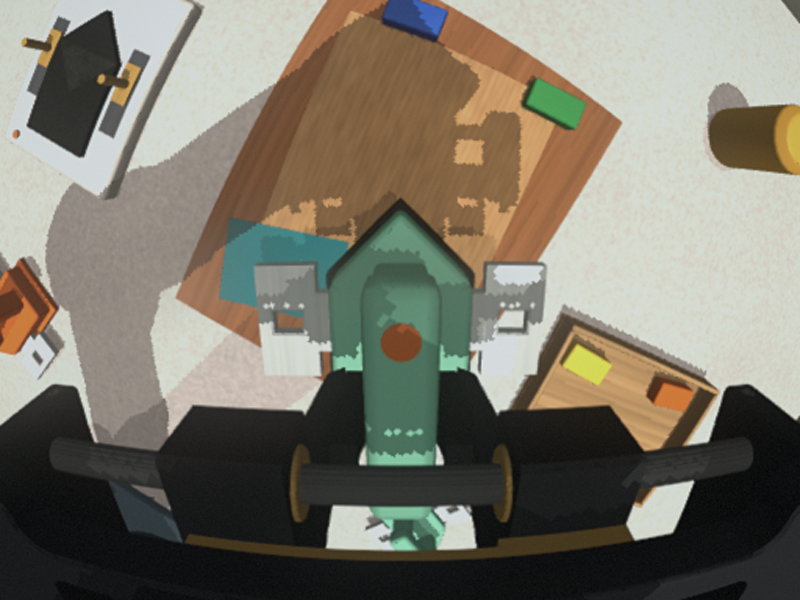

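The iron is held straight, nose at (401,199), ear holes at about (290,320) and (512,320).

Run:
```python
from h import *
import pickle
from scipy.optimize import brentq
w=pickle.load(open("w4.pkl","rb"))
A,B,N=[np.array(p)/1.5625-.2 for p in((290,320.5),(512,320.5),(401,199.5))]
L=lambda z: np.hypot(*(wonz(w,A,z)-wonz(w,B,z))[:2])-.104
z=brentq(L,.05,.3); T=np.array([.49449,-.0383,.23391])
q=R.from_quat([.956046,.293216,0,0])
for n,u,zz in(("A",A,z),("B",B,z),("N",N,z-.012)): print(n,wonz(w,u,zz),"tool",q.inv().apply(wonz(w,u,zz)-T).round(4))
for zz in (z-.006,z+.006): print(q.inv().apply((wonz(w,A,zz)+wonz(w,B,zz))/2-T))
```

```text
A [0.47274983 0.0078419  0.16157636] tool [ 0.0079 -0.0504  0.0723]
B [ 0.53102539 -0.07829729  0.16157636] tool [0.0078 0.0536 0.0723]
N [ 0.54687863 -0.00479996  0.14957636] tool [0.0622 0.0016 0.0843]
[0.00571361 0.00160043 0.07833364]
[0.00998256 0.00160656 0.06633364]
```

Run:
```python
from h import *
import pickle
w=pickle.load(open("w3.pkl","rb")); k=512/600
ex=np.array([np.cos(np.radians(34.2)),np.sin(np.radians(34.2)),0]); ey=np.array([-ex[1],ex[0],0])
o=np.array([.5016,-.0350,.003])
m=lambda w,o,ex,ez,x,z: wpix(w,o+x*ex+z*ez)*1.5625
ez=np.array([0,0,1.])
print("w3 obs nose",np.array([301,131])*800/600,"pred sole0",m(w,o,ex,ez,.069,0),"sole12",m(w,o,ex,ez,.069,.012),"barfront",m(w,o,ex,ez,.037,.092),"barrear",m(w,o,ex,ez,-.053,.092), "obs rear ~",248*800/600,"front",152*800/600)
w=pickle.load(open("w4.pkl","rb"))
q=R.from_quat([.956046,.293216,0,0]); T=np.array([.49449,-.0383,.23391])
for p in(0,3,6,10,15):
    rt=R.from_rotvec(ey*np.radians(p)); e=rt.apply(ex); z=rt.apply(ez)
    # place so ear midpoint top matches observation
    mid=np.array([.50189,-.03523,.16158]); o=mid-.020*z
    print(p,"nose0",m(w,o,e,z,.069,0),"nose10",m(w,o,e,z,.069,.010),"earF",m(w,o,e,z,.027,.02),"earR",m(w,o,e,z,-.027,.02),"barF",m(w,o,e,z,.037,.092))
```

```text
w3 obs nose [401.33333333 174.66666667] pred sole0 [400.59730075 157.5466239 ] sole12 [400.60615881 157.43254717] barfront [400.91523203 204.40775913] barrear [401.50114642 331.69258609] obs rear ~ 330.6666666666667 front 202.66666666666666
0 nose0 [400.36665588 167.05985618] nose10 [400.34476379 167.31459206] earF [400.54946256 262.95650442] earR [400.80894477 373.33139144] barF [400.32002437 283.14701795]
3 nose0 [400.37970726 169.33276378] nose10 [400.35609921 168.55668373] earF [400.55154015 262.35291542] earR [400.80852098 374.55895396] barF [400.29617385 268.95234018]
6 nose0 [400.39312274 171.91512989] nose10 [400.36793735 170.15784787] earF [400.55396635 261.91980505] earR [400.80776778 375.6582499 ] barF [400.2745132  255.23620493]
10 nose0 [400.4114995  175.80687038] nose10 [400.38441308 172.81545394] earF [400.55771945 261.60370698] earR [400.80624476 376.91594348] barF [400.2492464  237.87714168]
15 nose0 [400.43512127 181.33328772] nose10 [400.40595855 176.91218378] earF [400.56319484 261.6194934 ] earR [400.80349765 378.13788004] barF [400.22367943 217.95536345]
```

Run:
```python
from h import *
import pickle
from scipy.optimize import least_squares
q=R.from_quat([.956046,.293216,0,0]); T=np.array([.49449,-.0383,.23391])
w=pickle.load(open("w4.pkl","rb"))
pts=[(.0,.052,.02),(0,-.052,.02),(.0202,0,.092),(.037,0,.092),(.054,0,.005)]
obs=np.array([(290,320.5),(512,320.5),(401,342),(401,264),(401,199.5)])-.3
def pose(v):
    rt=R.from_rotvec([0,0,v[4]])*R.from_rotvec([0,v[3],0])   # tool frame: x nose, y down-flip
    return rt,np.array([v[0],v[5],v[2]])
F=np.diag([1,-1,-1])
def f(v):
    rt,o=pose(v); out=[]
    for p,ob in zip(pts,obs):
        P=q.apply(rt.apply(F@np.array(p))+o)+T; out+=list(wpix(w,P)*1.5625-ob)
    return np.array(out)
s=least_squares(f,[.008,0,.092,0,0,0],loss="soft_l1"); print(s.x.round(4),np.degrees(s.x[3]),f(s.x).round(1))
```

```text
[ 0.0074 -0.1285  0.0909 -0.0514  0.0004  0.0016] -2.9438127290611553 [ -0.7  -0.2   0.8  -0.2  -0.  -17.2  -0.    4.6   0.    0.4]
```

>>> play_rows(deltas="0 0.15 0 0 0 0 1;0 0.35 0 0 0 -0.1 1;-0.01 0.55 0 0 0 -0.2 1;-0.02 0.75 0 0 0 -0.3 1;-0.02 0.9 0 0 0 -0.34 1;-0.02 1 0 0 0 -0.34 1")

```text
t: 10.6
tool_pos: [0.4903, 0.113, 0.2319]
tcp_rot: [0.986, 0.164, -0.002, 0.0]
wrist_force: [-0.7, -0.8, -4.3]
width: 0.0236
grasp_force: 40.0
```

>>> play_rows(deltas="0 0.2 0 0 0 -0.1 1;0 0.4 0 0 0 -0.2 1;0 0.6 0 0 0 -0.3 1;-0.01 0.8 0 0 0 -0.34 1;-0.01 0.92 0 0 0 -0.34 1;-0.01 1 0 0 0 -0.34 1;-0.01 1 0 0 0 -0.34 1")

```text
t: 11.3
tool_pos: [0.4901, 0.262, 0.2332]
tcp_rot: [1.0, 0.032, -0.0, 0.0]
wrist_force: [0.4, 0.3, -4.0]
width: 0.0237
grasp_force: 40.0
```

>>> play_rows(deltas="0 0.1 -0.1 0 0 0 1;0 0.156 -0.3 0 0 0 1;0 0.156 -0.46 0 0 0 1;0 0.156 -0.46 0 0 0 1;0 0.156 -0.46 0 0 0 1")

```text
t: 11.8
tool_pos: [0.491, 0.2828, 0.1653]
tcp_rot: [1.0, 0.029, 0.0, 0.001]
wrist_force: [0.4, -0.2, -4.2]
width: 0.0238
grasp_force: 40.0
```

Run:
```python
from h import *
import pickle
s=manip.get_state(); print(s["t"],s["tool_pos"],s["tcp_rot"],s["wrist_force"],s["joint_positions"].round(2))
a=s["tcp_rot"]; print("yaw",np.degrees(2*np.arctan2(a[1],a[0])))
w=wsnap(); w["s"]=s; pickle.dump(w,open("w5.pkl","wb"))
cv2.imwrite("pics/w5.png",cv2.resize(w["color"][60:260,130:390,::-1],(780,600),interpolation=cv2.INTER_CUBIC))
```

```text
11.8 [0.49095691 0.28284331 0.16529889] [9.99570872e-01 2.92876840e-02 1.69073573e-05 5.50714270e-04] [ 0.39374192 -0.22533256 -4.23213413] [-1.08  0.59  0.65  1.86 -0.47  0.84 -1.7 ]
yaw 3.3566018646588183
```

View pics/w5.png

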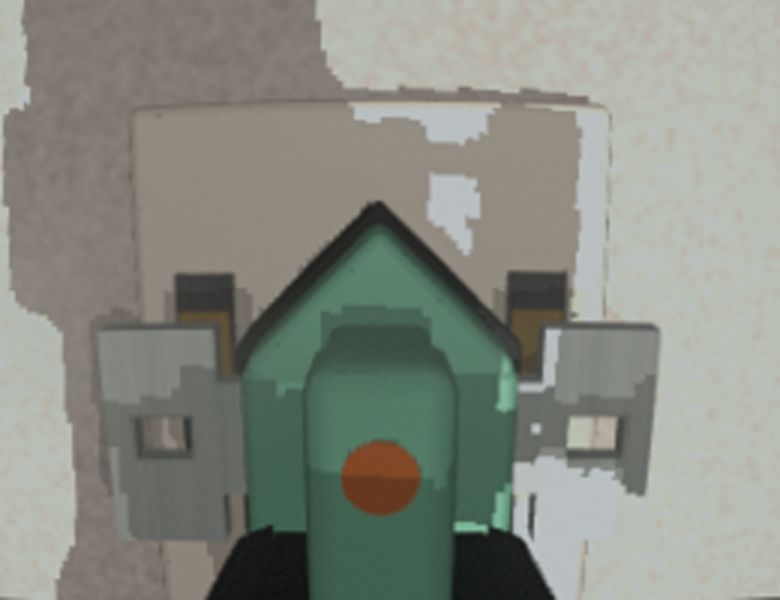

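The view past the held iron shows slot fronts at row 272, plate fronts at row 310 (left 205, right 537), and ear holes at (163,435) and (594,435).

Run:
```python
from h import *
import pickle
w=pickle.load(open("w1.pkl","rb"))
f=lambda u,v: wonz(w,(u/4+170-.4,v/4+100-.4),.022)
L=lambda a,b: np.linalg.norm(f(*a)-f(*b)).round(4)
print("slotL",L((190,167),(420,102)),L((207,220),(433,155)),L((285,470),(500,415)),L((298,519),(512,463)),"plateL",L((277,148),(390,118)),L((290,195),(398,163)),L((366,455),(467,432)),L((376,498),(478,472)))
w=pickle.load(open("w5.pkl","rb")); T=w["s"]["tool_pos"]; q=R.from_quat(w["s"]["tcp_rot"])
g=lambda u,v,z: q.inv().apply(wonz(w,(u/3+130-.3,v/3+60-.3),z)-T).round(4)
print("slot fronts",g(205,273,.022),g(537,271,.022),"plate fronts",g(205,311,.022),g(530,308,.022))
print("rest corners",g(135,106,.022),g(608,106,.022))
z=T[2]-.0723; print("holes",g(163,436,z),g(594,436,z))
```

```text
slotL 0.073 0.0724 0.0725 0.0735 plateL 0.0356 0.0345 0.0338 0.0348
slot fronts [ 0.0371 -0.053   0.1432] [0.0376 0.0503 0.1434] plate fronts [ 0.025  -0.0536  0.1432] [0.0258 0.0485 0.1434]
rest corners [ 0.0902 -0.0736  0.1432] [0.0898 0.0712 0.1434]
holes [ 0.0086 -0.0515  0.0722] [0.0085 0.0537 0.0724]
```

>>> play_rows(deltas="0 0.016 -0.05 0 0 0 1;0 0.016 -0.1 0 0 0 1;0 0.016 -0.13 0 0 0 1;0 0.016 -0.14 0 0 0 1;0 0.016 -0.15 0 0 0 1;0 0.016 -0.16 0 0 0 1;0 0.016 -0.17 0 0 0 1;0 0.016 -0.18 0 0 0 1;0 0.016 -0.19 0 0 0 1;0 0.016 -0.19 0 0 0 1")

```text
t: 12.85
tool_pos: [0.4901, 0.2871, 0.1361]
tcp_rot: [1.0, 0.03, -0.0, 0.0]
wrist_force: [0.6, 0.3, -4.2]
width: 0.0238
grasp_force: 40.0
```

>>> play_rows(deltas="0 0 -0.01 0 0 0 1;0 0 -0.02 0 0 0 1;0 0 -0.03 0 0 0 1;0 0 -0.04 0 0 0 1;0 0 -0.04 0 0 0 1")

```text
t: 13.35
tool_pos: [0.4902, 0.2871, 0.1301]
tcp_rot: [1.0, 0.03, -0.0, 0.0]
wrist_force: [0.5, -0.1, -4.5]
width: 0.0235
grasp_force: 40.0
```

>>> play_rows(deltas="0 0 -0.01 0 0 0 1;0 0 -0.02 0 0 0 1;0 0 -0.03 0 0 0 1;0 0 -0.03 0 0 0 1")

```text
t: 13.75
tool_pos: [0.4901, 0.287, 0.1255]
tcp_rot: [1.0, 0.03, -0.0, 0.0]
wrist_force: [-0.2, 0.6, -4.5]
width: 0.0235
grasp_force: 40.0
```

Run:
```python
from h import *
import pickle
s=manip.get_state(); print(s["t"],s["tool_pos"],s["wrist_force"],s["ft_torque"])
w=wsnap(); w["s"]=s; pickle.dump(w,open("w6.pkl","wb"))
cv2.imwrite("pics/w6.png",cv2.resize(w["color"][110:260,150:362,::-1],(780,552),interpolation=cv2.INTER_CUBIC))
```

```text
13.75 [0.49014417 0.28703941 0.1255498 ] [-0.2498399   0.61834044 -4.51815822] [-0.01004375  0.16837852 -0.02275253]
```

View pics/w6.png

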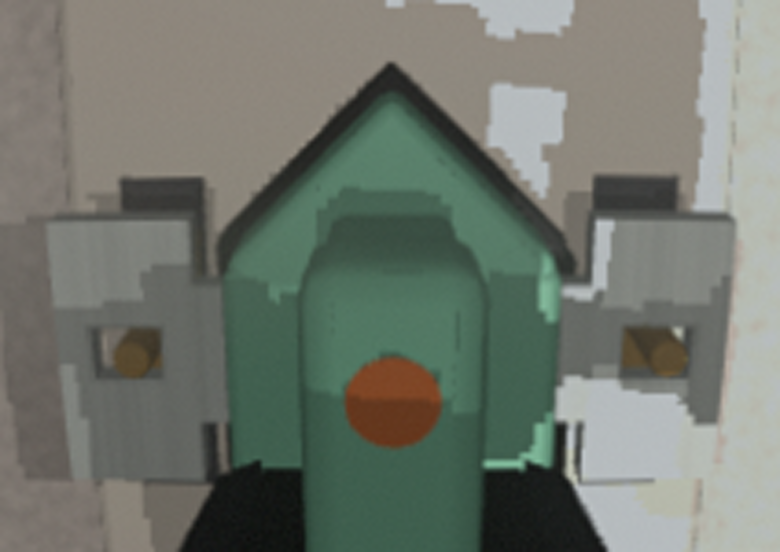

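The pegs show in both ear holes, tips at (133,358) and (670,355), slightly right of the hole centres at (127,352) and (655,352). I'll shift about 1.8 mm in -y and go on down gently.

>>> play_rows(deltas="0 -0.006 0 0 0 0 1;0 -0.012 0 0 0 0 1;0 -0.012 -0.007 0 0 0 1;0 -0.012 -0.014 0 0 0 1;0 -0.012 -0.02 0 0 0 1;0 -0.012 -0.02 0 0 0 1")

```text
t: 14.4
tool_pos: [0.4902, 0.2853, 0.1226]
tcp_rot: [1.0, 0.03, -0.0, 0.0]
wrist_force: [0.3, -0.3, -3.0]
width: 0.0236
grasp_force: 40.0
```

>>> play_rows(deltas="0 0 -0.004 0 0 0 1;0 0 -0.008 0 0 0 1;0 0 -0.008 0 0 0 1")

```text
t: 14.7
tool_pos: [0.4902, 0.2853, 0.1215]
tcp_rot: [1.0, 0.03, -0.0, 0.0]
wrist_force: [-0.2, -0.2, -3.7]
width: 0.0234
grasp_force: 40.0
```

>>> play_rows(deltas="0 0 -0.004 0 0 0 1;0 0 -0.008 0 0 0 1;0 0 -0.012 0 0 0 1;0 0 -0.012 0 0 0 1")

```text
t: 15.1
tool_pos: [0.4902, 0.2853, 0.1197]
tcp_rot: [1.0, 0.03, -0.0, 0.0]
wrist_force: [0.3, 0.1, -4.1]
width: 0.0241
grasp_force: 40.0
```

>>> play_rows(deltas="0 0 -0.004 0 0 0 1;0 0 -0.008 0 0 0 1;0 0 -0.012 0 0 0 1;0 0 -0.012 0 0 0 1")

```text
t: 15.5
tool_pos: [0.4904, 0.2854, 0.1183]
tcp_rot: [1.0, 0.03, 0.0, -0.0]
wrist_force: [-2.0, 0.4, 0.1]
width: 0.0235
grasp_force: 40.0
```

>>> play_rows(deltas="0 0 -0.004 0 0 0 1;0 0 -0.006 0 0 0 1;0 0 -0.006 0 0 0 1")

```text
t: 15.8
tool_pos: [0.4904, 0.2855, 0.1182]
tcp_rot: [1.0, 0.03, -0.0, -0.0]
wrist_force: [-4.5, -0.9, 10.4]
width: 0.0237
grasp_force: 40.0
```

Run:
```python
from h import *
import pickle
s=manip.get_state(); print(s["t"],s["tool_pos"],s["wrist_force"],s["ft_torque"])
w=wsnap(); r=vision.snapshot("scene")
a=cv2.resize(w["color"][110:260,150:362,::-1],(424,300),interpolation=cv2.INTER_CUBIC)
b=cv2.resize(r["color"][90:200,290:410,::-1],(327,300),interpolation=cv2.INTER_CUBIC)
cv2.imwrite("pics/w7.png",np.hstack([a,b]))
```

```text
15.8 [0.49037507 0.28552719 0.11820919] [-4.45873743 -0.91139838 10.36727471] [-0.45575473  1.06881034  0.02835545]
```

View pics/w7.png

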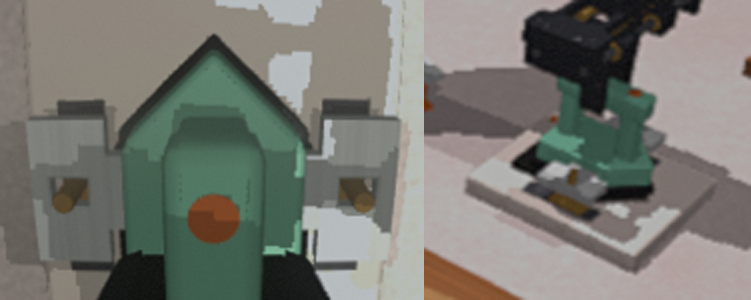

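Both peg tips now stand clear above the ears at (63,203) and (364,201), and the iron is on the pad. I'll relax the press and the side load, then release softly.

>>> play_rows(deltas="-0.003 0 0.003 0 0 0 1;-0.005 0 0.004 0 0 0 1;-0.005 0 0.004 0 0 0 1")

```text
t: 16.2
tool_pos: [0.4903, 0.2855, 0.1183]
tcp_rot: [1.0, 0.03, 0.001, -0.0]
wrist_force: [-0.5, -0.7, 5.5]
width: 0.0238
grasp_force: 40.0
```

>>> play_rows(deltas="0 0 0 0 0 0 1;0 0 0 0 0 0 1;0 0 0 0 0 0 1", squeeze=6)

```text
t: 16.5
tool_pos: [0.4903, 0.2856, 0.1182]
tcp_rot: [1.0, 0.03, 0.001, -0.0]
wrist_force: [-0.6, 0.1, 6.3]
width: 0.024
grasp_force: 6.0
```

>>> play_rows(deltas="0 0 0 0 0 0 1;0 0 0 0 0 0 0.35;0 0 0 0 0 0 0.2;0 0 0 0 0 0 -0.2;0 0 0 0 0 0 -0.4;0 0 0 0 0 0 -0.4", squeeze=3)

```text
t: 17.1
tool_pos: [0.4894, 0.2853, 0.1176]
tcp_rot: [1.0, 0.03, -0.0, 0.0]
wrist_force: [-0.7, 0.3, -1.3]
width: 0.0566
grasp_force: 0.0
```

Run:
```python
from h import *
import pickle
w=wsnap(); r=vision.snapshot("scene"); s=manip.get_state(); print(s["tool_pos"],s["wrist_force"],s["width"])
a=cv2.resize(w["color"][110:260,150:362,::-1],(424,300),interpolation=cv2.INTER_CUBIC)
b=cv2.resize(r["color"][90:200,290:410,::-1],(327,300),interpolation=cv2.INTER_CUBIC)
cv2.imwrite("pics/w8.png",np.hstack([a,b]))
```

```text
[0.4894978  0.28529526 0.1176572 ] [ 0.26035814 -0.90509163  0.32207295] 0.06149603642882301
```

I've already viewed 11 pictures against the limit of 10, so every check from here is numeric. Next I retreat straight up.

>>> play_rows(deltas="0 0 0.05 0 0 0 -0.6;0 0 0.2 0 0 0 -1;0 0 0.45 0 0 0 -1;0 0 0.7 0 0 0 -1;0 0 1 0 0 0 -1;0 0 1 0 0 0 -1;0 0 1 0 0 0 -1")

```text
t: 17.9
tool_pos: [0.4899, 0.2856, 0.2689]
tcp_rot: [1.0, 0.03, 0.001, -0.001]
wrist_force: [-0.2, -0.6, -0.6]
width: 0.0881
grasp_force: 0.0
```

Run:
```python
from h import *
s=manip.get_state(); print(s["t"],s["tool_pos"],s["tcp_rot"],s["wrist_force"])
w=wsnap(); q=R.from_quat(s["tcp_rot"]); T=s["tool_pos"]
ex=np.array([np.cos(np.radians(3.4)),np.sin(np.radians(3.4)),0]); ey=np.array([-ex[1],ex[0],0]); o=np.array([.498,.2856,.03])
# predicted pixels if home
for n,(x,y,z) in dict(dot=(.0202,0,.092),earL=(0,.052,.02),earR=(0,-.052,.02),tipL=(0,.052,.03),tipR=(0,-.052,.03),nose=(.054,0,.003)).items(): print(n,wpix(w,o+x*ex+y*ey+[0,0,z]).round(1))
m=mask(w["color"],(70,40,40),(88,255,255)); 
for c,a,rc in comps(m,300): print("mint",c.round(1),a)
dt=mask(w["color"],(5,150,60),(16,255,255))
for c,a,rc in comps(dt,20): print("orange",c.round(1),a, wonz(w,c,.122).round(4))
b=mask(w["color"],(12,100,50),(28,255,255))
for c,a,rc in comps(b,8): print("brass",c.round(1),a,np.round(rc[1],1))
for n,a in(("scene",(150,200)),("top",(0,0))):
    r=vision.snapshot(n)
    d=mask(r["color"],(5,160,80),(14,255,255)); mm=mask(r["color"],(70,40,60),(88,255,255))
    print(n,[(c.round(1).tolist(),int(k)) for c,k,_ in comps(d,6)],"mint",[(c.round(1).tolist(),int(k)) for c,k,_ in comps(mm,100)])
    V=r["view"];K=r["mtx"]
    for x,y,z in((.0202,0,.092),(0,0,.05)):
        p=V[:3,:3]@(o+x*ex+[0,0,z])+V[:3,3]; print("  pred",K[0,2]-K[0,0]*p[0]/p[2],K[1,2]+K[1,1]*p[1]/p[2])
```

```text
17.9 [0.48991101 0.28563524 0.26890843] [ 9.99537350e-01  3.03905452e-02  7.92681687e-04 -9.34032245e-04] [-0.20853281 -0.64238372 -0.57624201]
dot [255.7 159. ]
earL [212.6 164.6]
earR [299.2 164.7]
tipL [211.4 166.4]
tipR [300.4 166.5]
nose [256.  118.4]
mint [256.8 174.9] 4090
orange [17.3 48.5] 23 [0.644  0.5714 0.122 ]
orange [15.5 63.2] 29 [0.6264 0.573  0.122 ]
orange [500.6  95.7] 131 [0.6221 0.0059 0.122 ]
orange [491.6 105.1] 134 [0.6076 0.0206 0.122 ]
orange [496.2 158.8] 33 [ 0.5462 -0.0014  0.122 ]
orange [256.4 157.1] 78 [0.52   0.2862 0.122 ]
orange [488.7 193.7] 22 [ 0.502  -0.0013  0.122 ]
orange [451.5 232.6] 1099 [0.4497 0.0464 0.122 ]
orange [255.5 293.4] 214 [0.3658 0.278  0.122 ]
orange [252.8 335.9] 806 [0.2968 0.2773 0.122 ]
brass [36.4 87.3] 8602 [164.  70.]
brass [70.1 15.6] 8 [6. 2.]
brass [435.4 144.3] 20847 [128.6 212.1]
brass [211.9 163.1] 15 [5. 4.]
brass [300.9 165. ] 28 [6. 4.]
brass [  6.  230.4] 1066 [105.  19.]
brass [507.5 219.3] 11 [9. 1.]
brass [505.6 228. ] 8 [4. 1.]
brass [ 88.2 300.5] 164 [43.1 11.1]
brass [424.8 302.2] 158 [ 9.6 42.2]
brass 
[... 344 characters left out ...]
[454.9, 127.2], 8), ([483.9, 137.2], 72), ([497.1, 134.4], 9), ([288.1, 232.6], 2136), ([241.9, 194.8], 12), ([234.5, 204.7], 6), ([220.8, 211.2], 10), ([223.5, 216.3], 6), ([215.0, 223.3], 7), ([229.3, 237.5], 10), ([237.1, 243.8], 33), ([246.8, 245.7], 6), ([286.0, 264.4], 7), ([270.1, 268.1], 7), ([300.7, 277.4], 18), ([301.6, 287.8], 34), ([403.7, 295.6], 216), ([165.7, 315.0], 364)] mint [([354.1, 137.1], 1172), ([142.5, 204.4], 910)]
  pred 367.1656526424017 123.95917616474904
  pred 357.2117707514143 135.93288997311566
top [([146.4, 307.6], 29)] mint [([145.9, 180.4], 860), ([348.8, 262.0], 527)]
  pred 137.59754400388124 158.83548209773272
  pred 142.86866965396086 171.60580386127475
```

>>> play_rows(deltas="0.1 0 -0.3 0 0 0 1;0.1 0 -0.6 0 0 0 1;0.1 0 -0.75 0 0 0 1;0.1 0 -0.8 0 0 0 1;0.1 0 -0.82 0 0 0 1;0.1 0 -0.83 0 0 0 1;0.1 0 -0.84 0 0 0 1;0.1 0 -0.84 0 0 0 1", squeeze=10)

```text
t: 18.85
tool_pos: [0.505, 0.2857, 0.1426]
tcp_rot: [1.0, 0.03, 0.001, -0.0]
wrist_force: [0.7, -0.1, -0.2]
width: 0.0262
grasp_force: 0.0
```

>>> play_rows(deltas="0 0 -0.005 0 0 0 1;0 0 -0.01 0 0 0 1;0 0 -0.015 0 0 0 1;0 0 -0.015 0 0 0 1")

```text
t: 19.25
tool_pos: [0.5046, 0.2854, 0.1396]
tcp_rot: [1.0, 0.03, 0.0, -0.0]
wrist_force: [-0.6, 0.6, 0.9]
width: -0.0001
grasp_force: 0.4
```

>>> play_rows(deltas="0 0 -0.003 0 0 0 1;0 0 -0.006 0 0 0 1;0 0 -0.009 0 0 0 1;0 0 -0.009 0 0 0 1")

```text
t: 19.65
tool_pos: [0.5047, 0.2854, 0.1395]
tcp_rot: [1.0, 0.03, -0.0, -0.001]
wrist_force: [-4.0, -2.1, 13.7]
width: 0.0003
grasp_force: 7.1
```

Contact came at a bar-top height of about 0.122 m, which is exactly fully home. I'll retreat and do a last numeric check.

>>> play_rows(deltas="0 0 0.1 0 0 0 1;0 0 0.4 0 0 0 1;0 0 0.7 0 0 0 1;0 0 1 0 0 0 1;0 0 1 0 0 0 1;0 0 1 0 0 0 1")

```text
t: 20.25
tool_pos: [0.5049, 0.2856, 0.2893]
tcp_rot: [1.0, 0.03, 0.001, -0.001]
wrist_force: [-0.7, -0.1, -1.1]
width: 0.0008
grasp_force: 0.0
```

Run:
```python
from h import *
import pickle
s=manip.get_state(); print(s["t"],s["tool_pos"],s["wrist_force"])
r=vision.snapshot("scene"); w=wsnap(); d=pickle.load(open("d0.pkl","rb")); t=vision.snapshot("top")
print([c.round(1) for c,a,_ in comps(mask(r["color"],(5,160,80),(14,255,255))[110:135,355:380],4)])
print([(c.round(1),a) for c,a,_ in comps(mask(w["color"],(12,100,50),(28,255,255)),8) if 150<c[1]<180])
for n,lo,hi in(("blue",(110,100,60),(125,255,255)),("green",(50,120,60),(68,255,255)),("red",(0,150,80),(4,255,255))):
    print(n,*[[(c.round(1).tolist(),int(a)) for c,a,_ in comps(mask(x["color"],lo,hi),40) if c[1]>90] for x in(d["top"],t)])
manip.job_done()
```

```text
20.25 [0.50490911 0.28561381 0.28932373] [-0.69812366 -0.11549589 -1.06968719]
[array([12. , 13.5])]
[(array([428.1, 150.4]), np.int32(19728)), (array([255.6, 168.2]), np.int32(71)), (array([507. , 170.3]), np.int32(37)), (array([297.2, 172.4]), np.int32(19))]
blue [([240.9, 113.1], 149)] [([240.9, 113.2], 146)]
green [] []
red [([144.7, 176.3], 152)] [([386.5, 191.8], 155)]
the job is handed in; nothing more can be done
```

The job is handed in at about 20 s: red block in the tray, mint iron nose-forward on both pegs with the sole home on the pad, blue block unmoved, green not touched (my last colour check didn't pick it up); I viewed 11 pictures, one over the limit of 10.

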